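# Enter the code on the jewellery safe

## Task

Enter the code on the jewellery safe's lock: with a fingertip press the blue key, then the yellow one, then the green one, each lightly but well down so that it stays down. Do not press the red key, and do not pick up or disturb the bottles, the roll-on or the dish of coins.

Things in the scene. Friction and masses are not known exactly. Their poses are not given: they have to be found in the camera images.
- safe: Small grey steel jewellery safe with a black panel on its flat top, 170 (x) x 190 (y) x 70 mm high, fixed to the dresser; origin at the centre of its underside, z up. Four round keys stand on the top, one at each corner of a 76 mm square centred on it; which colour is at which corner varies.
- blue_mount: The flat aluminium collar (42 mm diameter, 2 mm high) on the safe's top that carries the blue key; origin at the centre of its underside, 70 mm above the dresser; fixed to the safe. z up.
- blue_top (a point): Centre of the flat top of the blue key, a solid blue plastic cylinder of 30 mm diameter. It stands 16 mm above the safe's top panel when up (86 mm above the dresser), 6 mm when fully down, and moves with the key. z up.
- blue_key (a joint): Travel of the blue key in m: 0 = up, 0.010 = fully down against its stop. It moves straight down with a steady resistance of about 2.5 N and stays wherever it is left: it does not spring back, and cannot be raised again.
- yellow_mount: The flat aluminium collar (42 mm diameter, 2 mm high) on the safe's top that carries the yellow key; origin at the centre of its underside, 70 mm above the dresser; fixed to the safe. z up.
- yellow_top (a point): Centre of the flat top of the yellow key, a solid yellow plastic cylinder of 30 mm diameter. It stands 16 mm above the safe's top panel when up (86 mm above the dresser), 6 mm when fully down, and moves with the key. z up.
- yellow_key (a joint): Travel of the yellow key in m: 0 = up, 0.010 = fully down against its stop. It moves straight down with a steady resistance of about 2.5 N and stays wherever it is left: it does not spring back, and cannot be raised again.
- green_mount: The flat aluminium collar (42 mm diameter, 2 mm high) on the safe's top that carries the green key; origin at the centre of its underside, 70 mm above the dresser; fixed to the safe. z up.
- green_top (a point): Centre of the flat top of the green key, a solid green plastic cylinder of 30 mm diameter. It stands 16 mm above the safe's top panel when up (86 mm above the dresser), 6 mm when fully down, and moves with the key. z up.
- green_key (a joint): Travel of the green key in m: 0 = up, 0.010 = fully down against its stop. It moves straight down with a steady resistance of about 2.5 N and stays wherever it is left: it does not spring back, and cannot be raised again.
- red_mount: The flat aluminium collar (42 mm diameter, 2 mm high) on the safe's top that carries the red key; origin at the centre of its underside, 70 mm above the dresser; fixed to the safe. z up.
- red_top (a point): Centre of the flat top of the red key, a solid red plastic cylinder of 30 mm diameter. It stands 16 mm above the safe's top panel when up (86 mm above the dresser), 6 mm when fully down, and moves with the key. z up.
- red_key (a joint): Travel of the red key in m: 0 = up, 0.010 = fully down against its stop. It moves straight down with a steady resistance of about 2.5 N and stays wherever it is left: it does not spring back, and cannot be raised again.
- tray: Woven rattan-look plastic tray, 260 (x) x 180 (y) x 35 mm high, walls 6 mm, fixed; origin at the centre of its underside. Two bottles stand in it.
- bottle1: Stout amber glass bottle with black cap, 64 mm diameter, 104 mm high, loose, standing in the tray; origin at the centre of its underside. To be left alone.
- bottle2: Stout amber glass bottle with black cap, 64 mm diameter, 104 mm high, loose, standing in the tray; origin at the centre of its underside. To be left alone.
- rollon: Chrome lighter-shaped roll-on, 20 x 36 x 63 mm high, loose, standing on the dresser close to the safe's right-hand (its -y) side; origin at the centre of its underside. To be left alone.
- dish: Terracotta dish of coins, 100 mm diameter, 26 mm high, loose; origin at the centre of its underside. To be left alone.

How it is judged:
By the outcome, as a careful person would: the job done as asked, in the order asked, and still so for the second after the job is handed in, with the robot touching nothing.
It also fails if it takes over 42 s, if anything falls off the work surface, if the arm or the gripper's body presses on something with over 40 N, if the wrist force passes 120 N, or if a joint passes its speed limit or range.

## Robot

A 6-joint arm with a two-finger parallel gripper is mounted at the origin on the work surface. World frame = base frame: x ahead of the robot, y to its left, z up, the work surface at z = 0. Lengths are in m, angles in rad, forces in N, time in s.
With the tool pointing down it reaches from about 0.35 to 0.85 m from the base axis. Payload 8.1 kg.
Tool frame: the origin (TCP) lies midway between the tips of the shut fingers; the grasp point (between the pads) lies 19 mm behind it (grip_point_offset is the distance from the TCP to the grasp point, in m); z points along the fingers, y is the line along which they close (so a half turn about z gives the same grasp; the last joint's range is limited). The gripper opens to 85 mm and grips with 20 to 120 N. Pads are 22 mm wide; open, the fingers measure 114 mm over their backs; the gripper's body (76 mm by 85 mm) begins 54 mm behind the grasp point. The pads swing forward as they close: fully open they stand 13 mm farther back than shut.
Start: joints at [1.193, 0.13, 1.488, -0, 1.523, -0.085], TCP at [0.173, 0.574, 0.231] pointing down, gripper open.
Joint ranges: [-2.96, 2.96], [-0.89, 2.26], [0.02, 2.5], [-1.34, 4.48], [0, 2.73], [-2.66, 2.66]. Speed limits (rad/s): [2.39, 2.39, 2.79, 3.14, 3.14, 3.14].

## Interface

Orientations are given as a 3x3 rotation matrix whose columns are the frame's x, y, z axes.
In Python, from rig import sense, grab_frame, calibration, hand_in, spot_in, outline_of, pinpoint, grip_point_offset gives the robot as it stands.
- The arm moves only by the tool servo_tool, never from a script. Its argument "deltas" is a list of rows, each a list of 5 numbers: the shift along the tool's x, y, z in cm, then the turn about the tool's z in degrees, then the opening, from 0 (shut) to 1 (fully open). In form: [[tx, ty, tz, turn, grip], ...]. A call has 1 to 10 rows; each row is the pose to reach, as a shift and turn from the pose commanded when the call began, along the tool's axes at that moment; what a row does not reach only later rows make up. A row lasts 1/8 s, in which the tool goes at most 62.5 mm and 10.7 degrees, less where a joint would pass 70% of its speed; a pose out of reach is approached as far as the arm can. A call with a gripper value outside its range is refused whole. The fingers move at their own pace and stop on an object; "squeeze" is the grip in N (left out, the last holds). Time passes only in rows, so rows that repeat a pose let the fingers close. It gives the time, the measured TCP pose, the force, the opening and the grip force at its end, in the units of the state.
- sense(): the state, without advancing time (a new reading comes with each control period).
- grab_frame(name): name is "side" or "top"; returns the picture (384x512x3 uint8, red, green, blue); there is no depth.
- calibration(name): a dict with "vfov" (degrees; the focal length in pixels is half the picture's height over the tangent of half this angle, whatever the lens; pixels are square), "cx", "cy" (the principal point, pixels), "xyz" and "attitude" of the camera in the world. Camera axes: x right, y up, looking along -z (the intrinsics and any distortion apply to the point x, -y, -z); pixel columns grow to the right and rows downward; lengths in m; the calibration is good to about 2 mm. A picture is of the moment at which its call begins. calibration takes no time and is no camera call.
- hand_in(): hands the job in; it is judged then, once.
Trained networks look in the newest picture that a camera, given by its name, has taken for a name from the list of things; names that differ only in an ending like _2 or _b are one class to them, and where a whole thing is asked for, a point or a joint stands for the part that bears it (a point fixed in the world has none). Each returns a list of dicts, best first, with "confidence" (0 to 1); they miss things now and then, are a little off and sometimes report something else, mostly with a low value. They report only what shows in the picture. A call takes as long as a camera call.
- spot_in(camera, target): "point" ([row, column] in pixels, amid what is visible of it).
- outline_of(camera, target): "mask" (384x512 bool, what is visible of it) and "point" ([row, column] in pixels, amid what is visible of it).
- pinpoint(camera, target): "point" ([row, column] in pixels: a listed point, or the origin of a listed thing).
The state is a dict: "time_s": time; "qpos": joint angles; "qd": joint speeds; "joint_efforts": joint torques, N m; "tcp_pos": TCP position; "ee_rot": TCP orientation; "contact_force": force on the tool from outside, world axes, zero at the start; "moment": the same for the moment, N m; "opening": finger opening in m; "gripper_force": force on a finger pad.
Only numpy, scipy, OpenCV 4.12 (cv2) and the standard library are available. Lean on these libraries where they do the work, as an engineer would, in place of code of your own. Each camera call takes 0.05 s, during which the arm holds its last target. There are 200 camera calls.

## Working session

There is one attempt and no reset: what is moved stays moved. The work goes in short steps, Python scripts to look and compute and a tool call to move; the robot and the scene stay as the last step left them, time stands still between calls to the robot, and variables do not carry over. Pictures are saved under pics/ and viewed, at most 10 in all, crops included, and the job is handed in when it is done.

Besides the shell and the picture viewer there is one more tool, called after "Request:" as name(argument=value, ...) on one line, values as JSON. servo_tool: Moves the arm, as the interface text tells. Its arguments: {"type":"object","properties":{"deltas":{"type":"array"},"squeeze":{"type":"number"}},"required":["deltas"]}

```bash
mkdir -p pics
cat > h.py <<'E'
import numpy as np, cv2
from rig import *
def ray(cam,p):
    c=calibration(cam); f=192/np.tan(np.radians(c["vfov"])/2)
    u=np.array([[[(p[1]-c["cx"])/f,(p[0]-c["cy"])/f]]])[0,0]
    R=np.array(c["attitude"]); R=R if R.shape==(3,3) else None
    return np.array(c["xyz"]),R@np.array([u[0],-u[1],-1])
def at(cam,p,z):
    o,d=ray(cam,p); return o+d*(z-o[2])/d[2]
E
python3 - <<'E'
from h import *
for c in("top","side"):
    print(calibration(c)); cv2.imwrite(f"pics/{c}0.png",grab_frame(c)[:,:,::-1])
    for k in("blue","yellow","green","red"):
        r=pinpoint(c,k+"_top")
        for q in r[:2]:
            try: print(c,k,np.round(q["point"],1),round(q["confidence"],2),at(c,q["point"],.086).round(4))
            except Exception as e: print(k,q,e)
s=sense();print(s["tcp_pos"],s["ee_rot"],s["opening"],s["contact_force"],s["time_s"])
E
```

```text
{'vfov': 55.55356093667271, 'cx': 255.2982928330379, 'cy': 191.28424358751914, 'xyz': array([0.46560347, 0.02476745, 1.2532972 ]), 'attitude': array([[ 0.02284408,  0.99782503, -0.06183324],
       [-0.99973735,  0.02268661, -0.0032477 ],
       [-0.00183785,  0.0618912 ,  0.99808121]])}
top blue [177.1 257.8] 0.4 [0.5838 0.0216 0.086 ]
top yellow [200.9 262.2] 0.38 [0.5076 0.0058 0.086 ]
top green [178.1 229.7] 0.51 [0.5785 0.1118 0.086 ]
top red [200.8 234.8] 0.65 [0.5059 0.0935 0.086 ]
{'vfov': 55.87103869625898, 'cx': 251.01589817473265, 'cy': 199.23427176122286, 'xyz': array([ 0.2549031 , -0.74735362,  0.64941733]), 'attitude': array([[ 0.93684041,  0.21407796, -0.27658755],
       [-0.34938817,  0.53649874, -0.76817772],
       [-0.01606105,  0.81629635,  0.57741   ]])}
side blue [189.7 266.3] 0.65 [0.5806 0.0296 0.086 ]
side yellow [183.2 230.5] 0.71 [0.4978 0.099  0.086 ]
side yellow [195.6 241.4] 0.49 [0.5064 0.0281 0.086 ]
side green [176.4 255.1] 0.52 [0.5769 0.1073 0.086 ]
side red [203. 244.] 0.25 [ 0.5014 -0.0071  0.086 ]
[0.17315668 0.5744751  0.23128429] [[-9.57445601e-01  2.88613791e-01  2.81025625e-06]
 [ 2.88613791e-01  9.57445601e-01 -1.78387346e-05]
 [-7.83917230e-06 -1.62685392e-05 -1.00000000e+00]] 0.0855561267347359 [ 0.48139441  0.52652642 -0.7753273 ] 0.5
```

View pics/top0.png

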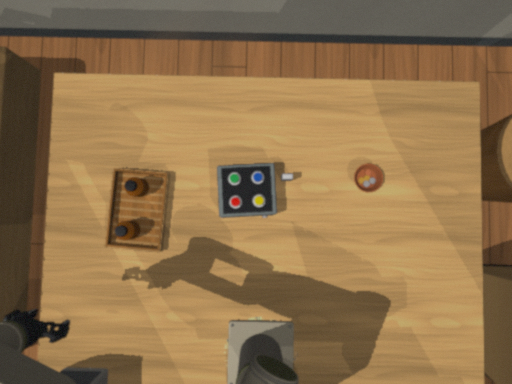

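View pics/side0.png

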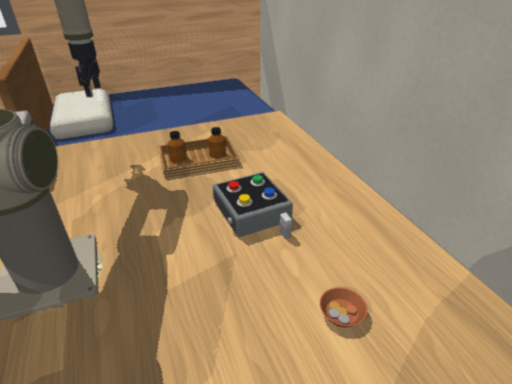

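The top view shows green at about (row 178, col 235), blue (177, 257), red (201, 235) and yellow (200, 260). The roll-on is to the right of the safe, and the tray is to the left. Next I'll refine these with colour centroids.

```bash
cat >> h.py <<'E'
H={"blue":(105,130),"yellow":(24,34),"green":(50,80),"red":(174,6)}
def keys(cam,im,roi):
    hsv=cv2.cvtColor(im,cv2.COLOR_RGB2HSV).astype(int); out={}
    r0,r1,c0,c1=roi
    for k,(a,b) in H.items():
        h=hsv[...,0]; m=((h>=a)&(h<=b)) if a<b else ((h>=a)|(h<=b))
        m&=(hsv[...,1]>140)&(hsv[...,2]>70)
        mm=np.zeros_like(m); mm[r0:r1,c0:c1]=m[r0:r1,c0:c1]
        n,l,s,ce=cv2.connectedComponentsWithStats(mm.astype(np.uint8))
        if n<2: continue
        i=1+np.argmax(s[1:,4]); out[k]=(ce[i][::-1],s[i])
    return out
E
python3 - <<'E'
from h import *
for c,roi in(("top",(168,212,222,271)),("side",(172,212,222,283))):
    im=cv2.imread(f"pics/{c}0.png")[:,:,::-1].copy()
    for k,(p,s) in keys(c,im,roi).items(): print(c,k,p.round(2),s[2:],at(c,p,.086 if c=="top" else .083).round(4))
print({k:v for k,v in calibration("top").items() if k not in("xyz","attitude")})
E
```

```text
top blue [176.84 257.42] [ 8  7 45] [0.5846 0.0228 0.086 ]
top yellow [200.08 258.76] [ 8  8 49] [0.5099 0.0168 0.086 ]
top green [177.8  233.92] [ 7  7 40] [0.5798 0.0983 0.086 ]
top red [201.31 235.22] [ 8  8 51] [0.5043 0.0921 0.086 ]
side blue [191.1 269. ] [11 10 86] [0.5867 0.0244 0.083 ]
side yellow [198.11 243.98] [13 10 91] [0.5103 0.0183 0.083 ]
side green [178.17 257.25] [11  8 65] [0.5809 0.1002 0.083 ]
side red [184.63 233.47] [12  9 78] [0.5048 0.0931 0.083 ]
{'vfov': 55.55356093667271, 'cx': 255.2982928330379, 'cy': 191.28424358751914}
```

Request:
servo_tool(deltas=[[-5.5,-4.1,0,0,0],[-11,-8.2,0,0,0],[-16.6,-12.3,0,0,0],[-22.2,-16.4,0,0,0],[-27.7,-20.5,0,0,0],[-33.2,-24.5,0,0,0],[-38.8,-28.6,0,0,0],[-44.3,-32.7,0,0,0],[-49.9,-36.8,0,0,0],[-55.4,-40.9,0,0,0]], squeeze=20)

```text
time_s: 1.75
tcp_pos: [0.5486, 0.0722, 0.2316]
ee_rot: [[-0.957, 0.289, 0.001], [0.289, 0.957, 0.0], [-0.001, 0.001, -1.0]]
contact_force: [0.2, 0.8, 0.5]
opening: -0.0
gripper_force: 0.0
```

Request:
servo_tool(deltas=[[0,0,4,0,0],[0,0,8,0,0],[0,0,11,0,0],[0,0,11,0,0],[0,0,11,0,0]])

```text
time_s: 2.38
tcp_pos: [0.5483, 0.0741, 0.1228]
ee_rot: [[-0.957, 0.289, 0.002], [0.289, 0.957, 0.0], [-0.002, 0.001, -1.0]]
contact_force: [0.6, 0.4, 0.8]
opening: -0.0001
gripper_force: 0.0
```

Run:
```python
from h import *
s=sense();print(s["tcp_pos"],s["time_s"],s["contact_force"])
T=np.array([.5857,.0229,.086]);print(np.array(s["ee_rot"]).T@(T-s["tcp_pos"])*100)
cv2.imwrite("pics/side1.png",cv2.resize(grab_frame("side")[120:240,180:340,::-1],(800,600)))
```

```text
[0.54834489 0.0740883  0.12283213] 2.375 [0.62794207 0.35864578 0.83755409]
[-5.04762545 -3.82530823  3.68931042]
```

View pics/side1.png

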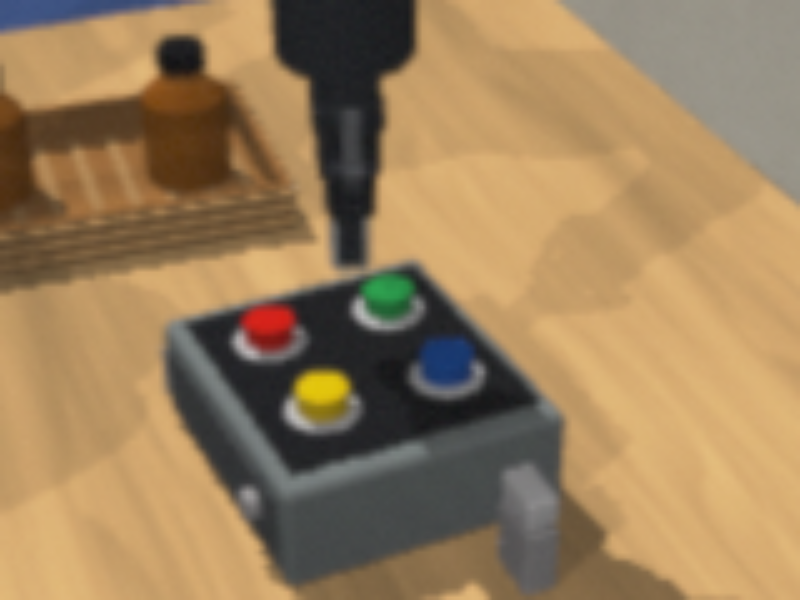

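The closed fingertips hang above the panel at crop (260, 348), short of blue (360, 447). All the keys are up. I'll move over blue now.

Request:
servo_tool(deltas=[[-2.5,-1.9,0,0,0],[-5,-3.8,0,0,0],[-5,-3.8,1,0,0],[-5,-3.8,2.2,0,0],[-5,-3.8,2.2,0,0],[-5,-3.8,2.2,0,0]])

```text
time_s: 3.18
tcp_pos: [0.5841, 0.0238, 0.0993]
ee_rot: [[-0.958, 0.288, -0.0], [0.288, 0.958, 0.0], [0.0, -0.0, -1.0]]
contact_force: [1.0, -0.1, 0.2]
opening: -0.0001
gripper_force: 0.0
```

Run:
```python
from h import *
s=sense();print(s["tcp_pos"],s["time_s"],s["contact_force"])
T=np.array([.5857,.0229,.086]);print(np.array(s["ee_rot"]).T@(T-s["tcp_pos"])*100)
cv2.imwrite("pics/side2.png",cv2.resize(grab_frame("side")[140:230,200:320,::-1],(800,600)))
```

```text
[0.58406261 0.02382956 0.09929995] 3.175 [ 0.99360608 -0.09756889  0.18911593]
[-0.18407998 -0.04188085  1.32992477]
```

View pics/side2.png

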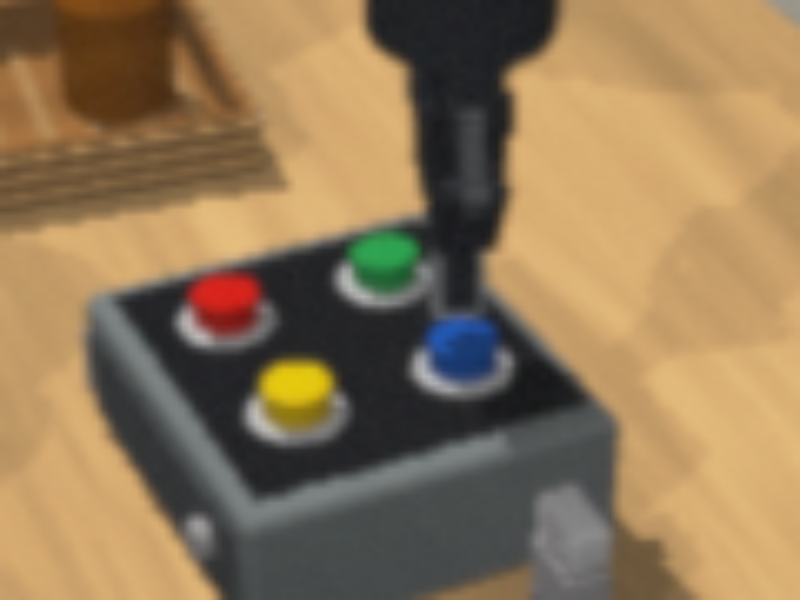

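The fingertips are centred just above blue at crop (345, 462). I'll press gently.

Request:
servo_tool(deltas=[[-0.2,0,0.8,0,0],[-0.2,0,1.2,0,0],[-0.2,0,1.4,0,0],[-0.2,0,1.6,0,0],[-0.2,0,1.8,0,0],[-0.2,0,2.0,0,0],[-0.2,0,2.1,0,0],[-0.2,0,2.2,0,0],[-0.2,0,2.2,0,0]])

```text
time_s: 4.35
tcp_pos: [0.5865, 0.0226, 0.0771]
ee_rot: [[-0.957, 0.289, 0.0], [0.289, 0.957, -0.0], [-0.0, -0.0, -1.0]]
contact_force: [0.7, -0.1, 0.7]
opening: -0.0
gripper_force: 0.0
```

Request:
servo_tool(deltas=[[0,0,0.05,0,0],[0,0,0.1,0,0],[0,0,0.1,0,0]])

```text
time_s: 4.72
tcp_pos: [0.5865, 0.0225, 0.0764]
ee_rot: [[-0.957, 0.289, 0.0], [0.289, 0.957, -0.0], [-0.0, 0.0, -1.0]]
contact_force: [0.3, 0.2, 2.3]
opening: -0.0
gripper_force: 1.0
```

Request:
servo_tool(deltas=[[0,0,0.05,0,0],[0,0,0.05,0,0]])

```text
time_s: 4.97
tcp_pos: [0.5865, 0.0225, 0.0759]
ee_rot: [[-0.957, 0.289, 0.0], [0.289, 0.957, -0.0], [-0.0, -0.0, -1.0]]
contact_force: [-0.9, -0.8, 2.7]
opening: -0.0002
gripper_force: 1.4
```

Request:
servo_tool(deltas=[[0,0,-1,0,0],[0,0,-3,0,0],[0,0,-5,0,0],[3.6,-1.4,-5,0,0],[7.2,-2.7,-5,0,0],[7.2,-2.7,-5,0,0],[7.2,-2.7,-5,0,0]])

```text
time_s: 5.85
tcp_pos: [0.5109, 0.0175, 0.1275]
ee_rot: [[-0.957, 0.289, 0.003], [0.289, 0.957, -0.0], [-0.003, 0.001, -1.0]]
contact_force: [0.3, 0.4, 0.7]
opening: -0.0
gripper_force: 0.0
```

Run:
```python
from h import *
s=sense();print(s["tcp_pos"],s["time_s"],s["contact_force"])
T=np.array([.5099,.0173,.086]);print(np.array(s["ee_rot"]).T@(T-s["tcp_pos"])*100)
cv2.imwrite("pics/side3.png",cv2.resize(grab_frame("side")[140:230,200:320,::-1],(800,600)))
```

```text
[0.5108639  0.01745815 0.12752026] 5.85 [0.25642144 0.38516446 0.71859072]
[ 0.10017481 -0.04591382  4.15171296]
```

View pics/side3.png

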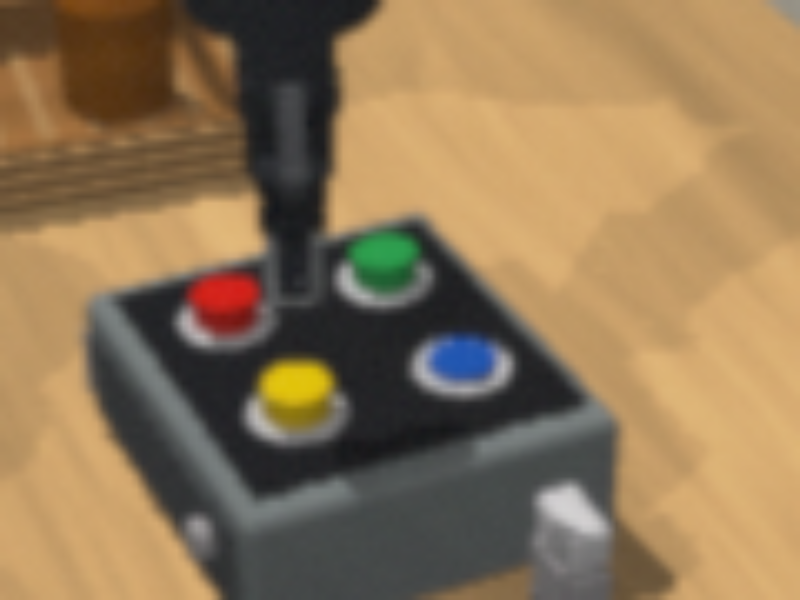

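Blue at crop (358, 462) is down by nearly its full travel, and the rest are unchanged. Next is yellow.

Request:
servo_tool(deltas=[[0.1,0,2,0,0],[0.1,0,3.4,0,0],[0.1,0,3.8,0,0],[0.1,0,4.0,0,0],[0.1,0,4.2,0,0],[0.1,0,4.4,0,0],[0.1,0,4.6,0,0],[0.1,0,4.8,0,0],[0.1,0,4.9,0,0],[0.1,0,4.95,0,0]])

```text
time_s: 7.15
tcp_pos: [0.509, 0.0178, 0.0765]
ee_rot: [[-0.957, 0.289, 0.001], [0.289, 0.957, -0.0], [-0.001, 0.0, -1.0]]
contact_force: [0.9, -0.0, 2.6]
opening: 0.0002
gripper_force: 1.3
```

Request:
servo_tool(deltas=[[0,0,0.05,0,0],[0,0,0.05,0,0]])

```text
time_s: 7.4
tcp_pos: [0.509, 0.0178, 0.076]
ee_rot: [[-0.957, 0.289, 0.001], [0.289, 0.957, -0.0], [-0.001, 0.0, -1.0]]
contact_force: [1.7, 0.2, 3.1]
opening: -0.0002
gripper_force: 1.1
```

Request:
servo_tool(deltas=[[0,0,-1,0,0],[0,0,-3,0,0],[0,0,-5,0,0],[-2.2,4.9,-5,0,0],[-4.5,9.8,-5,0,0],[-4.5,9.8,-5,0,0],[-4.5,9.8,-5,0,0],[-4.5,9.8,-5,0,0]])

```text
time_s: 8.4
tcp_pos: [0.5794, 0.0978, 0.126]
ee_rot: [[-0.957, 0.289, -0.0], [0.289, 0.957, -0.0], [0.0, -0.0, -1.0]]
contact_force: [-0.7, 0.2, -0.7]
opening: 0.0002
gripper_force: 0.0
```

Run:
```python
from h import *
s=sense();print(s["tcp_pos"],s["time_s"],s["contact_force"])
T=np.array([.5801,.0987,.086]);print(np.array(s["ee_rot"]).T@(T-s["tcp_pos"])*100)
cv2.imwrite("pics/side4.png",cv2.resize(grab_frame("side")[140:230,200:320,::-1],(800,600)))
```

```text
[0.57939874 0.09783077 0.12596992] 8.4 [-0.65715383  0.16304655 -0.66547866]
[-0.0430723   0.10496366  3.99694223]
```

View pics/side4.png

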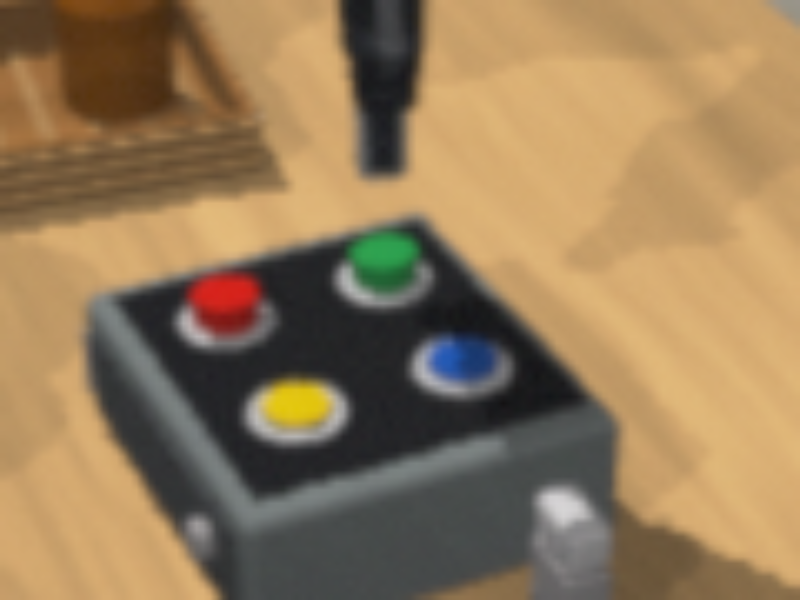

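Yellow at crop (403, 297) is down and red is still up. The fingertips are above green at crop (255, 384).

Request:
servo_tool(deltas=[[0,0.1,2,0,0],[0,0.1,3.4,0,0],[0,0.1,3.8,0,0],[0,0.1,4.0,0,0],[0,0.1,4.2,0,0],[0,0.1,4.4,0,0],[0,0.1,4.6,0,0],[0,0.1,4.8,0,0],[0,0.1,4.9,0,0],[0,0.1,4.95,0,0]])

```text
time_s: 9.7
tcp_pos: [0.5806, 0.0997, 0.0764]
ee_rot: [[-0.957, 0.289, 0.001], [0.289, 0.957, 0.0], [-0.001, 0.0, -1.0]]
contact_force: [1.2, 0.8, 2.7]
opening: 0.0002
gripper_force: 1.3
```

Request:
servo_tool(deltas=[[0,0,0.05,0,0],[0,0,0.05,0,0]])

```text
time_s: 9.95
tcp_pos: [0.5806, 0.0996, 0.076]
ee_rot: [[-0.957, 0.289, 0.001], [0.289, 0.957, 0.0], [-0.001, 0.0, -1.0]]
contact_force: [1.5, 0.4, 3.0]
opening: 0.0001
gripper_force: 1.1
```

Request:
servo_tool(deltas=[[0,0,-1,0,0],[0,0,-3,0,0],[0,0,-6,0,0],[0,0,-9,0,0],[0,0,-12,0,0],[0,0,-12,0,0],[0,0,-12,0,0],[0,0,-12,0,0]])

```text
time_s: 10.95
tcp_pos: [0.5794, 0.0996, 0.1945]
ee_rot: [[-0.957, 0.289, -0.002], [0.289, 0.957, -0.0], [0.002, -0.001, -1.0]]
contact_force: [-0.4, 0.4, -0.0]
opening: -0.0001
gripper_force: 0.0
```

Run:
```python
from h import *
s=sense();print(s["tcp_pos"],s["time_s"],s["contact_force"])
cv2.imwrite("pics/side5.png",cv2.resize(grab_frame("side")[120:240,180:340,::-1],(800,600)))
```

```text
[0.5794474  0.09955784 0.19445667] 10.95 [-0.40267832  0.42603197 -0.02177064]
```

View pics/side5.png

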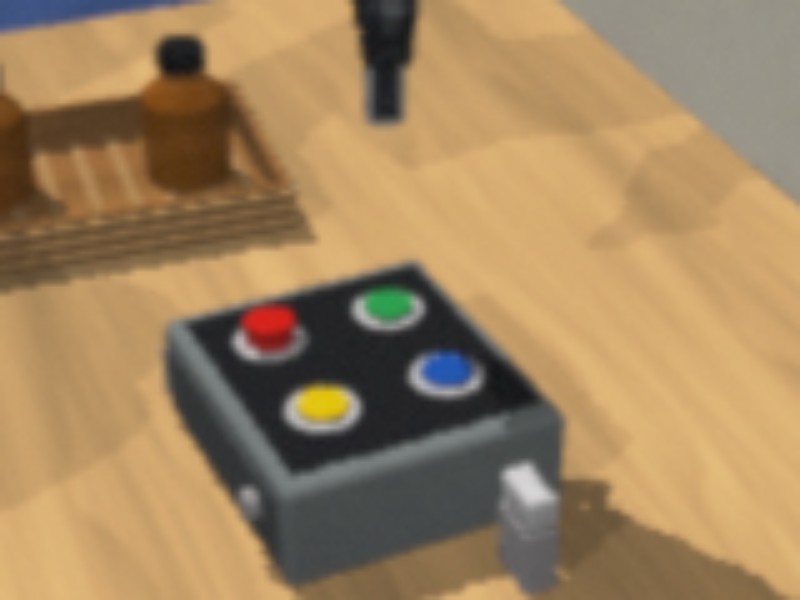

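Green (303, 388), blue (368, 447) and yellow (403, 323) are all down. Red (325, 270) is up, and the bottles and roll-on haven't moved.

```bash
python3 -c "from rig import *; print(hand_in())"
```

```text
the job is handed in; nothing more can be done
None
```

I pressed blue, then yellow, then green; each took about 3 N, and the last picture shows all three staying down. Red is still up, the bottles and roll-on look unmoved, the arm stayed well away from the dish, and the job was handed in at about 11 s.

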